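Brass weights back on their stand in order of size

ROBOT

A 6-joint arm with a two-finger parallel gripper is mounted at the origin on a cart in front of the work surface, level with it; the furniture and walls round the work are solid. World frame = base frame: x ahead of the robot, y to its left, z up, the work surface at z = 0. Lengths are in mm, angles in degrees, forces in N, time in s.
With the tool pointing down it reaches from about 350 to 850 mm from the base axis. Payload 8.1 kg.
Tool frame: the origin (TCP) lies at the very end of the fingers, on their centre line; the grasp point (between the pads) lies 19 mm behind it; z points along the fingers, y is the direction in which the jaws open and shut (so a half turn about z gives the same grasp; the last joint's range is limited). The gripper opens to 85 mm and grips with 20 to 120 N. Pads are 22 mm wide; open, the fingers measure 114 mm over their backs; the gripper's body (76 mm by 85 mm) begins 54 mm behind the grasp point. The pads swing forward as they close: fully open they stand 13 mm farther back than shut.
Start: joints at [-81.956, 7.471, 85.268, -0, 87.261, -4.893], TCP at [134.352, -584.769, 231.292] pointing down, gripper open.
Joint ranges: [-169.43, 169.43], [-51.17, 129.36], [1.28, 143.12], [-76.62, 256.62], [0, 156.53], [-152.29, 152.29]. Speed limits (degrees/s): [136.94, 136.94, 159.86, 180, 180, 180].

INTERFACE

Orientations are given as [roll, pitch, yaw] about the fixed x, y, z axes, in that order (R = Rz(yaw) Ry(pitch) Rx(roll)).
In Python, from bench import sensors, viewer, job gives the robot as it stands.
- The arm moves only by the shell command python3 -m pendant 'ROWS' [FORCE]. ROWS is JSON, one flat list of numbers, 5 for each row, row after row: the shift along the world's x, y, z in mm, then the turn about the world's z in rad, then the finger opening in mm, from 0 to 85.4. In form: [x, y, z, twist, hand, x, y, z, twist, hand, ...]. A call has 1 to 12 rows; each row shifts and turns the pose as measured when the row begins; what a row does not reach is not made up. A row lasts 1/12 s, in which the tool goes at most 41.7 mm and 7.16 degrees, less where a joint would pass 70% of its speed; a pose out of reach is approached as far as the arm can. A call with a gripper value outside its range is refused whole. The fingers move at their own pace and stop on an object; FORCE is the grip in N (left out, the last holds). Time passes only in rows, so rows that do not move let the fingers close. It gives the time, the measured TCP pose, the force and the opening at its end, in the units of the state.
- sensors.sense(): the state, without advancing time (a new reading comes with each control period).
- viewer.snapshot(name): name is "scene" or "top" or "wrist"; returns a dict with "frame" (384x512x3 uint8, blue, green, red), "z_map" (384x512 float32, mm along the optical axis (not along the pixel's ray), 0 where there is no reading), "fx", "fy", "cx", "cy" (pixels), "view" (4x4, takes a point from world to camera coordinates). Camera axes: x right, y down, z forward; pixel columns grow to the right and rows downward; lengths in mm; the calibration is good to about 2 mm. A picture is of the moment at which its call begins.
- job.hand_in(): hands the job in, once; it reports no verdict.
The state is a dict: "time": time; "joint_pos": joint angles; "qd": joint speeds; "joint_efforts": joint torques, N m; "tool_pos": TCP position; "tcp_rot": TCP orientation; "ft_force": force on the tool from outside, world axes, zero at the start; "wrist_torque": the same for the moment, N m; "finger_gap": finger opening in mm.
Only numpy, scipy, OpenCV 4.12 (cv2) and the standard library are available. Lean on these libraries where they do the work, as an engineer would, in place of code of your own. Each camera call takes 0.05 s, during which the arm holds its last target.

TASK

Put the four brass knob weights back on their wooden stand in order of size, one on each dark disc: the largest on the disc next to the upright end stop, then each smaller one in turn, so that the smallest is farthest from the stop. Stand each weight upright in the middle of its disc.

Things in the scene. Friction and masses are not known exactly. Their poses are not given: they have to be found in the camera images.
- largest_centre (a point): the largest of four upright round knob weights, plain turned brass: a cylinder 42 mm in diameter at its foot with a narrower round knob on top, 62 mm tall overall (straight body to about 40 mm up, knob about 23 mm across). Loose, standing on the bench near its front edge at the start. This point is on its axis, half-way up (31 mm above its underside); z is up along its axis.
- large_centre (a point): the second largest of four upright round knob weights, plain turned brass: a cylinder 34 mm in diameter at its foot with a narrower round knob on top, 48 mm tall overall (straight body to about 31 mm up, knob about 19 mm across). Loose, standing on the bench near its front edge at the start. This point is on its axis, half-way up (24 mm above its underside); z is up along its axis.
- medium_centre (a point): the third largest of four upright round knob weights, brass with a printed patch: a cylinder 27 mm in diameter at its foot with a narrower round knob on top, 36 mm tall overall (straight body to about 28 mm up, knob about 15 mm across). Loose, standing on the bench near its front edge at the start. This point is on its axis, half-way up (18 mm above its underside); z is up along its axis.
- small_centre (a point): the smallest of four upright round knob weights, brass with a printed patch: a cylinder 16 mm in diameter at its foot with a narrower round knob on top, 24 mm tall overall (straight body to about 15 mm up, knob about 9 mm across). Loose, standing on the bench near its front edge at the start. This point is on its axis, half-way up (12 mm above its underside); z is up along its axis.
- disc_1 (a point): centre of a thin dark rubber disc with a steel rim, 48 mm across, flush in the top of the wooden stand (fixed, 76 mm by 304 mm, 8 mm thick, flat top); at an end of the row of four. disc_1, disc_2, disc_3, disc_4 follow one another along the row 62 mm apart, in the direction of the -y axis of this point; x points across the row and z up. The point lies on the stand's top, 8 mm above the bench.
- disc_2 (a point): centre of a thin dark rubber disc with a steel rim, 48 mm across, flush in the top of the wooden stand (fixed, 76 mm by 304 mm, 8 mm thick, flat top); at the middle of the row of four. disc_1, disc_2, disc_3, disc_4 follow one another along the row 62 mm apart, in the direction of the -y axis of this point; x points across the row and z up. The point lies on the stand's top, 8 mm above the bench.
- disc_3 (a point): centre of a thin dark rubber disc with a steel rim, 48 mm across, flush in the top of the wooden stand (fixed, 76 mm by 304 mm, 8 mm thick, flat top); at the middle of the row of four. disc_1, disc_2, disc_3, disc_4 follow one another along the row 62 mm apart, in the direction of the -y axis of this point; x points across the row and z up. The point lies on the stand's top, 8 mm above the bench.
- disc_4 (a point): centre of a thin dark rubber disc with a steel rim, 48 mm across, flush in the top of the wooden stand (fixed, 76 mm by 304 mm, 8 mm thick, flat top); at an end of the row of four. disc_1, disc_2, disc_3, disc_4 follow one another along the row 62 mm apart, in the direction of the -y axis of this point; x points across the row and z up. The point lies on the stand's top, 8 mm above the bench.
- end_stop: aluminium end stop, an upright plate 68 x 8 mm, 30 mm high, on a 20 mm foot, fixed on the stand 45 mm beyond the centre of the last disc, at the disc_1 or the disc_4 end. Origin: centre of its underside. The other end has only a 3 mm flat plate. (Keep clear of the press behind the weights: a box 234 mm high, front face near x = 0.52, right side near y = 0.01.)
There are look-alikes about, which are no part of the job. What is shaped like the part that bears largest_centre but turquoise is not meant.

How it is judged:
By the outcome, as a careful person would: the job done as asked, in the order asked, and still so for the second after the job is handed in, with the robot touching nothing.
It also fails if it takes over 120 s, if anything falls off the work surface, if the arm or the gripper's body presses on something with over 40 N, if the wrist force passes 120 N, or if a joint passes its speed limit or range.

## Working session

There is one attempt and no reset: what is moved stays moved. The work goes in short steps, Python scripts to look and compute and a shell command to move; the robot and the scene stay as the last step left them, time stands still between calls to the robot, and variables do not carry over. Pictures are saved under pics/ and viewed, and the job is handed in when it is done.

```bash
ls; mkdir -p pics
python3 - <<'E'
from bench import sensors, viewer
import cv2
s=sensors.sense()
for k in s: print(k,s[k])
for n in("scene","top","wrist"):
    d=viewer.snapshot(n); cv2.imwrite(f"pics/{n}0.png",d["frame"]); print(n,d["fx"],d["cx"],d["view"])
E
```

```text
pics
time 0.0
joint_pos [-8.19557911e+01  7.51409671e+00  8.53297848e+01  3.84991888e-04
  8.72608149e+01 -4.89364583e+00]
qd [ 0.00580504  0.04981066 -0.00842886  0.10777016  0.02106363  0.06126602]
joint_efforts [-8.72239943e-04 -5.69395030e+01 -5.00553632e+01 -3.89288271e-04
  1.46381758e-02 -7.04945307e-06]
tool_pos [ 134.27789034 -584.22087789  230.25012261]
tcp_rot [-1.79895718e+02 -9.31438860e-03  1.29378275e+01]
ft_force [-0.9007207   0.19296349  0.61107994]
wrist_torque [-0.03688934  0.00103145  0.00171436]
finger_gap 85.13488749362641
scene 484.452290197157 258.7932985580193 [[-8.00071226e-01 -5.99811985e-01 -1.05648361e-02  3.41225356e+02]
 [-2.43880705e-01  3.41294183e-01 -9.07766756e-01  2.38610727e+02]
 [ 5.48095097e-01 -7.23701501e-01 -4.19342225e-01  7.92182629e+02]
 [ 0.00000000e+00  0.00000000e+00  0.00000000e+00  1.00000000e+00]]
top 348.8517982435948 254.8059077837443 [[ 2.81299890e-03 -9.99866508e-01  1.60951550e-02 -1.30762888e+02]
 [-9.93862585e-01 -4.57529510e-03 -1.10527049e-01  5.08378381e+02]
 [ 1.10585934e-01 -1.56854599e-02 -9.93742782e-01  8.56410760e+02]
 [ 0.00000000e+00  0.00000000e+00  0.00000000e+00  1.00000000e+00]]
wrist 292.44240251157873 256.2593513956176 [[ 2.23959977e-01 -9.74596912e-01 -1.66968780e-03 -5.99724872e+02]
 [-9.39439221e-01 -2.16336206e-01  2.65805561e-01 -3.42391861e+01]
 [-2.59414493e-01 -5.79612371e-02 -9.64025215e-01  3.77313503e+02]
 [ 0.00000000e+00  0.00000000e+00  0.00000000e+00  1.00000000e+00]]
```

View pics/scene0.png

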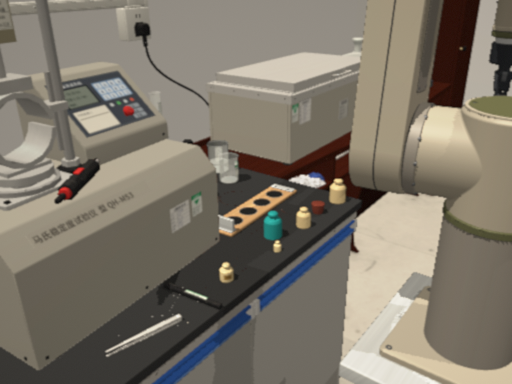

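View pics/top0.png

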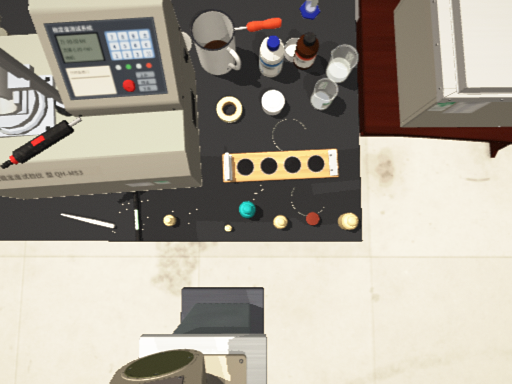

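View pics/wrist0.png

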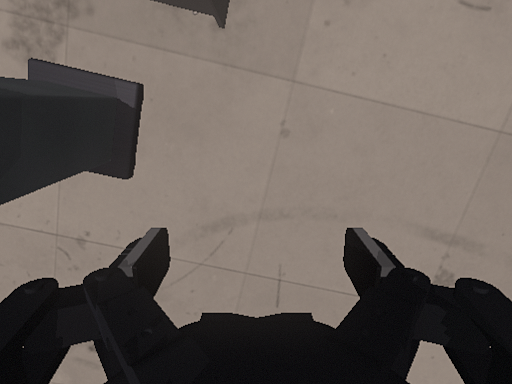

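```bash
cat > h.py <<'E'
import numpy as np, cv2
from bench import sensors, viewer
def world(d,u,v,z=None):
    V=d["view"];R=V[:3,:3];t=V[:3,3]
    r=np.array([(u-d["cx"])/d["fx"],(v-d["cy"])/d["fy"],1.])
    o=-R.T@t; w=R.T@r
    if z is None:
        return o+w*float(d["z_map"][int(round(v)),int(round(u))])
    return o+w*(z-o[2])/w[2]
def crop(d,u0,v0,w,h,s,name):
    cv2.imwrite(f"pics/{name}.png",cv2.resize(d["frame"][v0:v0+h,u0:u0+w],None,fx=s,fy=s,interpolation=cv2.INTER_CUBIC))
E
python3 - <<'E'
from h import *
d=viewer.snapshot("top")
crop(d,150,140,220,110,3.6,"topc1")
for n,u,v in[("med",169,220),("sm",228,228),("lg",280,222),("lst",348,221),("turq",248,209),("red",312,218),("d1",245,166),("d4",316,163),("stop",228,165)]:
    print(n,world(d,u,v).round(0))
s=viewer.snapshot("scene"); crop(s,200,160,170,130,4.5,"scenec1")
E
```

```text
med [441.  85.  36.]
sm [421. -62.  24.]
lg [ 436. -191.   47.]
lst [ 439. -356.   59.]
turq [ 467. -112.   60.]
red [ 447. -274.   24.]
d1 [ 584. -103.    8.]
d4 [ 593. -290.    8.]
stop [580. -61.  38.]
```

View pics/topc1.png

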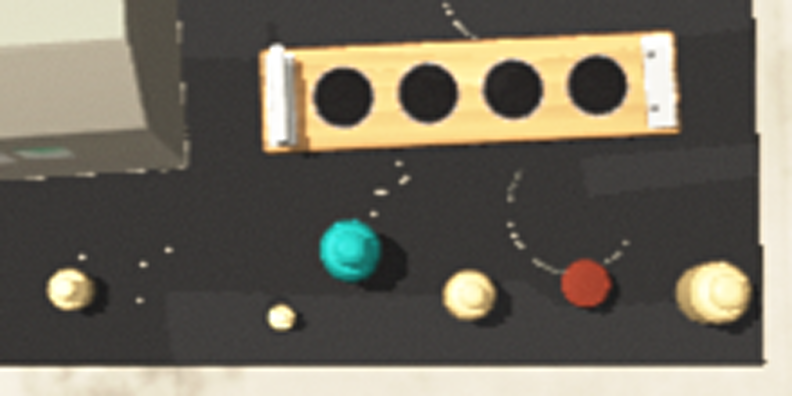

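View pics/scenec1.png

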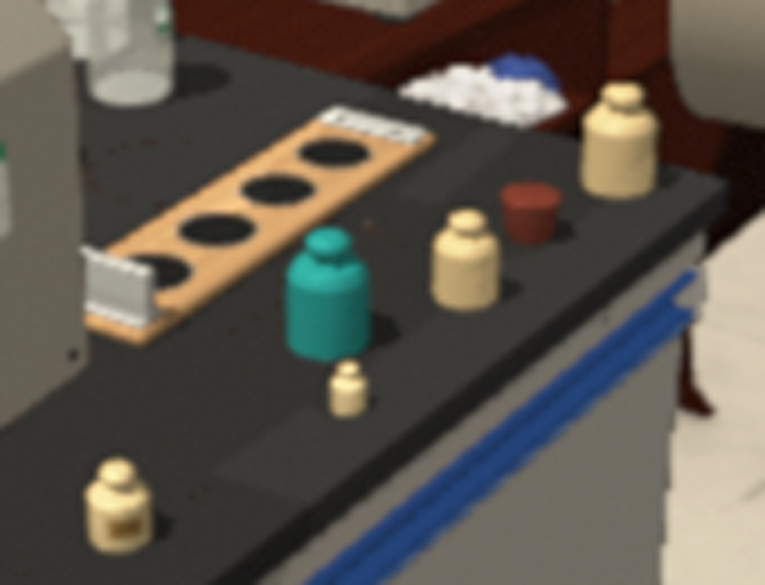

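Candidates, top view pixels: brass bodies at (348,221), (280,222), (169,220) and (228,228). Look-alikes are the turquoise weight at (248,209), and the red cap at (312,218). Heights of 59, 47, 36 and 24 mm match largest, large, medium and small. The end stop is at the left (+y) end at (228,165), so the largest goes on the disc at (245,166). Next I'll measure centres precisely with both cameras.

```bash
cat > meas.py <<'E'
from h import *
def cloud(d):
    V=d["view"];R=V[:3,:3];t=V[:3,3]
    v,u=np.mgrid[0:384,0:512]; z=d["z_map"].astype(float)
    P=np.stack([(u-d["cx"])/d["fx"]*z,(v-d["cy"])/d["fy"]*z,z],-1)
    W=(P-t)@R; W[z<=0]=np.nan; return W
def fitc(p,r):
    # axis of a vertical cylinder of known radius: contour points
    from scipy.optimize import least_squares
    f=lambda c:np.hypot(p[:,0]-c[0],p[:,1]-c[1])-r
    return least_squares(f,p.mean(0)[:2],loss="soft_l1",f_scale=.7)
G={"lst":(437,-356,62,21,40,11.5),"lg":(436,-191,48,17,31,9.5),"med":(441,85,36,13.5,28,7.5),"sm":(421,-62,24,8,15,4.5)}
if __name__=="__main__":
    for cam in("top","scene"):
        d=viewer.snapshot(cam);W=cloud(d)
        print(cam,"campos",(-d["view"][:3,:3].T@d["view"][:3,3]).round(0))
        for n,(x,y,h,r,hb,rk) in G.items():
            m=(np.hypot(W[...,0]-x,W[...,1]-y)<r+12)&(W[...,2]>4)
            q=W[m]; side=q[(q[:,2]<hb-2)]; top=q[q[:,2]>h-4]
            # silhouette centre of pixels of knob top
            c=fitc(side,r) if len(side)>8 else None
            print(n,len(q),"zmax",q[:,2].max().round(1),"topmean",top.mean(0).round(1),len(top),"all",((q[:,:2].min(0)+q[:,:2].max(0))/2).round(1),"cyl",c.x.round(1) if c else None,len(side))
        if cam=="top":
            g=d["frame"].max(2)
            m=(g<60)
            ids=[(245,166),(269,165),(292,164),(316,163)]
            lab=cv2.connectedComponentsWithStats(m.astype(np.uint8))
            for u,v in ids:
                l=lab[1][v,u]; c=lab[3][l]; print("disc",c.round(1),lab[2][l][4],world(d,*c,z=8).round(1),world(d,*c).round(1))
E
python3 meas.py
python3 - <<'E'
from h import *
d=viewer.snapshot("scene")
g=d["frame"].max(2)
lab=cv2.connectedComponentsWithStats((g<60).astype(np.uint8))
V=d["view"]
for p in [(584,-103,8),(588,-165,8),(590,-227,8),(593,-290,8)]:
    c=V[:3,:3]@np.array(p)+V[:3,3]; u,v=c[0]/c[2]*d["fx"]+d["cx"],c[1]/c[2]*d["fy"]+d["cy"]
    l=lab[1][int(v),int(u)];c=lab[3][l]; print(round(u),round(v),c.round(1),lab[2][l][4],world(d,*c,z=8).round(1))
d=viewer.snapshot("wrist");print((-d["view"][:3,:3].T@d["view"][:3,3]).round(0))
E
```

```text
top campos [ 411. -115.  909.]
lst 271 zmax 64.2 topmean [ 439.4 -364.1   60.6] 65 all [ 441.8 -363.4] cyl [ 439.8 -365.4] 56
lg 150 zmax 50.3 topmean [ 437.8 -191.5   46.8] 42 all [ 431.7 -191.5] cyl [ 437.9 -192.5] 14
med 107 zmax 39.0 topmean [441.2  89.4  35.1] 26 all [441.1  89.7] cyl [441.3  90.2] 74
sm 31 zmax 24.4 topmean [422.1 -59.7  22.4] 10 all [422.8 -59.8] cyl None 3
disc [245.  166.5] 177 [ 582.1 -103.2    8. ] [ 581.9 -103.3    9.3]
disc [268.6 165.4] 173 [ 585.4 -165.3    8. ] [ 585.5 -165.3    7.8]
disc [292.1 164.2] 176 [ 588.9 -226.9    8. ] [ 588.6 -226.8    9.4]
disc [315.6 163.2] 176 [ 592. -289.    8.] [ 591.4 -288.4   11.3]
scene campos [-103.  697.  552.]
lst 315 zmax 62.7 topmean [ 437.5 -361.1   60. ] 24 all [ 438.1 -359.9] cyl [ 440.4 -365.3] 177
lg 242 zmax 48.9 topmean [ 435.5 -187.8   47.1] 22 all [ 436.  -186.3] cyl [ 438.1 -192.4] 133
med 213 zmax 37.5 topmean [439.2  92.   34.6] 33 all [439.5  92. ] cyl [441.2  89.7] 170
sm 65 zmax 25.2 topmean [420.7 -57.3  23.1] 10 all [421.6 -56.9] cyl [422.2 -59.6] 29
232 220 [256.7 186.2] 174905 [ 659.5 -301.     8. ]
247 210 [247.9 210.7] 65 [ 583.4 -163.7    8. ]
261 201 [261.4 201.9] 57 [ 587.  -225.8    8. ]
274 193 [274.1 193.5] 45 [ 590.5 -288.6    8. ]
[ 200. -570.  373.]
```

```bash
python3 -m pendant '[25,18,0,0.068,60,25,18,0,0.068,60,25,18,0,0.068,60,25,18,0,0.068,60,25,18,0,0.068,60,25,18,0,0.068,60,25,18,0,0.068,60,25,18,0,0.068,60,25,18,0,0.068,60,25,18,0,0.068,60,25,18,0,0.068,60,25,18,0,0.068,60]' 60
```

```text
time: 1.45
tool_pos: [440.0, -361.4, 232.2]
tcp_rot: [179.8, 0.2, 61.2]
ft_force: [0.3, -0.8, 0.3]
finger_gap: 60.4
```

```bash
python3 -m pendant '[0,-1,-20,0,60,0,-1,-20,0,60,0,-1,-20,0,60,0,0,-20,0,60,0,0,-20,0,60,0,0,0,0,60]'
python3 - <<'E'
from h import *
d=viewer.snapshot("wrist"); cv2.imwrite("pics/w1.png",d["frame"])
from meas import cloud,fitc
W=cloud(d)
m=(np.hypot(W[...,0]-440,W[...,1]+365)<33)&(W[...,2]>4)
q=W[m];print(len(q),q[:,2].max())
s=q[q[:,2]<38];print(len(s),fitc(s,21).x, q[q[:,2]>58].mean(0))
E
```

```text
time: 1.95
tool_pos: [448.2, -358.8, 131.9]
tcp_rot: [179.3, 0.2, 62.1]
ft_force: [-0.7, 0.4, -1.5]
finger_gap: 60.1
16757 233.97298473203088
359 [ 438.38022101 -367.41332498] [ 446.56486763 -344.35991729  208.96093803]
```

View pics/w1.png

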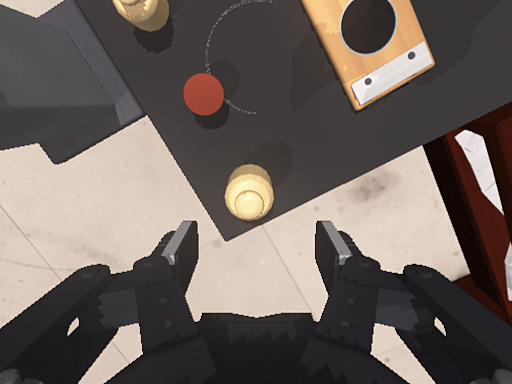

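```bash
python3 -m pendant '[-4,-3,-15,-0.02,60,-4,-3,-15,-0.01,60,-1,-1,-15,0,60,0,0,0,0,60,0,0,0,0,60]'
```

```text
time: 2.42
tool_pos: [442.9, -370.3, 96.9]
tcp_rot: [178.6, 0.3, 60.3]
ft_force: [0.8, 0.4, 0.7]
finger_gap: 60.1
```

```bash
for i in 1 2 3; do python3 -m pendant '[0,0,0,0,60,0,0,0,0,60]'; done; python3 -c "
from bench import sensors
s=sensors.sense();print(s['tool_pos'],s['tcp_rot'],s['joint_pos'],s['qd'])"
```

```text
time: 2.58
tool_pos: [444.1, -371.4, 100.3]
tcp_rot: [178.4, 0.4, 60.3]
ft_force: [-0.6, -0.3, 0.3]
finger_gap: 59.9
time: 2.75
tool_pos: [445.5, -372.4, 103.2]
tcp_rot: [178.2, 0.4, 60.3]
ft_force: [-0.1, 0.1, 0.4]
finger_gap: 59.9
time: 2.92
tool_pos: [446.2, -373.0, 104.7]
tcp_rot: [178.1, 0.5, 60.3]
ft_force: [0.7, 0.0, 0.3]
finger_gap: 60.2
[ 446.24124855 -372.97454585  104.74306185] [178.09465167   0.4741106   60.306724  ] [-4.49681168e+01  8.22219714e+00  9.80367922e+01  4.71302747e-02
  7.17780984e+01 -1.52966954e+01] [ 0.17899587 -0.35720966 -0.38528658 -0.00461051  0.22653073  0.00867916]
```

```bash
for i in 1 2 3; do python3 -m pendant '[0,0,0,0,60,0,0,0,0,60]'|grep -v f; done; python3 -m pendant '[0,0,-10,0,60,0,0,-10,0,60]'|grep -v f;python3 -m pendant '[0,0,-10,0,60,0,0,-10,0,60]'|grep -v f; python3 -m pendant '[0,0,0,0,60]'|grep -v f;python3 -m pendant '[0,0,0,0,60]'|grep -v f
```

```text
time: 3.08
tool_pos: [446.5, -373.1, 105.2]
tcp_rot: [178.1, 0.5, 60.3]
time: 3.25
tool_pos: [446.4, -373.0, 105.1]
tcp_rot: [178.1, 0.5, 60.3]
time: 3.42
tool_pos: [446.3, -372.8, 104.8]
tcp_rot: [178.1, 0.5, 60.3]
time: 3.58
tool_pos: [447.5, -374.1, 86.1]
tcp_rot: [177.9, 0.5, 60.3]
time: 3.75
tool_pos: [447.4, -373.9, 63.7]
tcp_rot: [177.9, 0.5, 60.3]
time: 3.83
tool_pos: [445.8, -372.4, 60.0]
tcp_rot: [178.1, 0.5, 60.3]
time: 3.92
tool_pos: [445.2, -371.8, 58.6]
tcp_rot: [178.2, 0.4, 60.3]
```

```bash
python3 -m pendant '[-2,3,0,0,60,-2,2,0,0,60,0,0,0,0,60]'|grep -v f; python3 -m pendant '[0,0,0,0,60]'|grep -v f;python3 -m pendant '[0,0,0,0,60,0,0,0,0,60]'|grep -v f
```

```text
time: 4.17
tool_pos: [440.4, -365.9, 57.7]
tcp_rot: [178.4, 0.4, 60.3]
time: 4.25
tool_pos: [440.5, -365.9, 58.2]
tcp_rot: [178.3, 0.4, 60.3]
time: 4.42
tool_pos: [440.9, -366.4, 59.2]
tcp_rot: [178.2, 0.4, 60.3]
```

```bash
python3 -m pendant '[0,0,-8,0,60,0,0,-8,0,60,0,0,-8,0,60]'|grep -v cp; python3 -m pendant '[0,0,-7,0,60,0,0,-6,0,60,0,0,0,0,60]'
```

```text
time: 4.67
tool_pos: [442.8, -368.2, 36.7]
ft_force: [-0.0, 0.0, -1.0]
finger_gap: 59.8
time: 4.92
tool_pos: [441.1, -366.6, 18.6]
tcp_rot: [178.2, 0.5, 60.3]
ft_force: [0.3, 0.5, -0.6]
finger_gap: 59.9
```

```bash
python3 -m pendant '[0,0,0,0,60]'
```

```text
time: 5.0
tool_pos: [440.7, -366.2, 17.7]
tcp_rot: [178.2, 0.4, 60.3]
ft_force: [-0.0, -0.0, -0.3]
finger_gap: 59.8
```

```bash
python3 -m pendant '[0,0,-5,0,60,0,0,-3,0,60,0,0,0,0,60]'|grep -v cp; python3 -m pendant '[0,0,0,0,30,0,0,0,0,30,0,0,0,0,30,0,0,0,0,30,0,0,0,0,30,0,0,0,0,30]' 60
```

```text
time: 5.25
tool_pos: [440.6, -366.2, 8.8]
ft_force: [0.0, -0.3, -0.5]
finger_gap: 60.1
time: 5.75
tool_pos: [440.6, -366.2, 9.3]
tcp_rot: [178.3, 0.4, 60.3]
ft_force: [-0.1, 0.4, -1.3]
finger_gap: 40.1
```

```bash
python3 -m pendant '[0,0,0,0,30,0,0,5,0,30,0,0,15,0,30,0,0,20,0,30,0,0,20,0,30,0,0,20,0,30,0,0,15,0,30,0,0,0,0,30]'
python3 - <<'E'
from h import *
d=viewer.snapshot("wrist"); cv2.imwrite("pics/w2.png",d["frame"])
E
```

```text
time: 6.42
tool_pos: [436.1, -361.6, 103.8]
tcp_rot: [179.0, 0.2, 60.3]
ft_force: [0.5, -0.4, -4.7]
finger_gap: 40.2
```

View pics/w2.png

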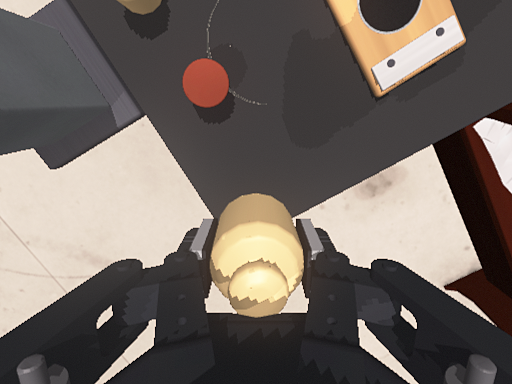

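```bash
python3 -m pendant '[10,18,0,0,30,15,26,0,0,30,15,26,0,0,30,15,26,0,0,30,15,26,0,0,30,15,26,0,0,30,15,26,0,0,30,15,26,0,0,30,14,24,0,0,30,9,15,0,0,30,4,8,0,0,30,0,0,0,0,30]';python3 -m pendant '[0,0,0,0,30,0,0,0,0,30]'
```

```text
time: 7.47
tool_pos: [570.4, -98.5, 81.9]
tcp_rot: [-179.6, 0.4, 60.1]
ft_force: [0.7, 0.3, -4.8]
finger_gap: 40.5
time: 7.63
tool_pos: [568.6, -98.8, 79.5]
tcp_rot: [-179.4, 0.5, 60.1]
ft_force: [1.0, -0.5, -5.2]
finger_gap: 40.1
```

```bash
python3 -m pendant '[7,-2,0,0,30,6,-2,0,0,30,0,0,0,0,30]';python3 -m pendant '[0,0,0,0,30,0,0,0,0,30]'
```

```text
time: 7.88
tool_pos: [580.9, -106.2, 78.8]
tcp_rot: [-179.3, 0.6, 59.9]
ft_force: [0.2, -0.3, -4.7]
finger_gap: 40.2
time: 8.05
tool_pos: [581.4, -108.0, 79.0]
tcp_rot: [-179.4, 0.6, 59.8]
ft_force: [0.6, 0.2, -3.9]
finger_gap: 40.4
```

```bash
python3 -m pendant '[1,4,-10,0,30,0,1,-10,0,30,0,0,-10,0,30,0,0,-6,0,30,0,0,0,0,30]';python3 -m pendant '[0,0,0,0,30,0,0,0,0,30]'
```

```text
time: 8.47
tool_pos: [582.0, -102.9, 39.1]
tcp_rot: [-179.4, 0.6, 59.7]
ft_force: [-0.7, -0.1, -5.2]
finger_gap: 39.6
time: 8.63
tool_pos: [580.7, -102.3, 37.3]
tcp_rot: [-179.2, 0.6, 59.8]
ft_force: [-0.3, -0.2, -4.7]
finger_gap: 39.9
```

```bash
python3 -m pendant '[1,-0.5,-6,0,30,0.5,-0.5,-6,0,30,0,0,-2,0,30,0,0,0,0,30]'
python3 - <<'E'
from h import *
d=viewer.snapshot("scene"); crop(d,190,140,150,110,5,"s3")
E
```

```text
time: 8.97
tool_pos: [583.2, -103.6, 23.0]
tcp_rot: [-179.3, 0.6, 59.8]
ft_force: [0.7, 0.6, -4.4]
finger_gap: 39.9
```

View pics/s3.png

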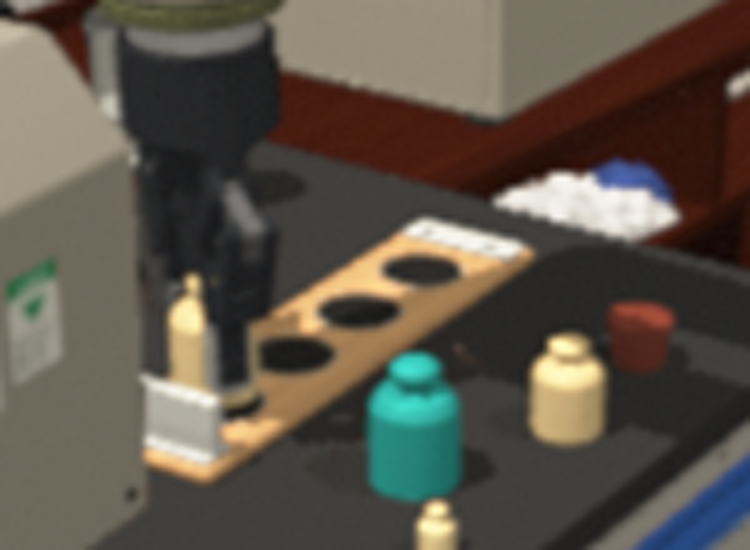

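```bash
python3 -m pendant '[-0.5,0,-3,0,30,0,0,-1,0,30]'; python3 -m pendant '[0,0,-1,0,30,0,0,0,0,30]'
```

```text
time: 9.18
tool_pos: [583.1, -103.8, 19.4]
tcp_rot: [-179.4, 0.6, 59.8]
ft_force: [-0.1, 0.1, -5.2]
finger_gap: 40.3
time: 9.35
tool_pos: [583.1, -103.8, 18.3]
tcp_rot: [-179.4, 0.6, 59.8]
ft_force: [-0.2, 1.0, -5.2]
finger_gap: 40.2
```

```bash
python3 -m pendant '[0,0,-1.5,0,30]'|grep -v cp; python3 -m pendant '[0,0,-1.5,0,30]'|grep -v cp
```

```text
time: 9.43
tool_pos: [583.5, -103.9, 17.5]
ft_force: [-9.5, 3.0, 19.2]
finger_gap: 40.2
time: 9.52
tool_pos: [583.6, -103.9, 17.5]
ft_force: [-12.9, 4.0, 18.1]
finger_gap: 40.7
```

```bash
python3 -m pendant '[0,0,0.3,0,44,0,0,0,0,50,0,0,0,0,55,0,0,0,0,55]'; python3 -m pendant '[0,0,5,0,55,0,0,10,0,55,0,0,15,0,55,0,0,15,0,55,0,0,15,0,55,0,0,15,0,55]'
```

```text
time: 9.85
tool_pos: [586.2, -104.5, 21.0]
tcp_rot: [-179.7, 0.5, 59.8]
ft_force: [0.2, 0.8, 0.6]
finger_gap: 54.9
time: 10.35
tool_pos: [584.2, -104.0, 98.6]
tcp_rot: [-179.4, 0.6, 59.8]
ft_force: [-0.1, -0.4, 0.4]
finger_gap: 55.2
```

```bash
python3 -m pendant '[-12,-8,2,0,52,-22,-13,1,0,52,-25,-15,0,0,52,-25,-15,0,0,52,-25,-15,0,0,52,-20,-12,0,0,52,-12,-8,0,0,52,-4,-2,0,0,52,0,0,0,0,52,0,0,0,0,52,0,0,0,0,52]'
cat > disc.py <<'E'
from meas import *
import sys
D=[(582,-103),(585,-165),(588.5,-226.5),(591.5,-289)]
def check(ks,cams=("top","scene")):
    names=["lst","lg","med","sm"]
    for cam in cams:
        W=cloud(viewer.snapshot(cam))
        for i in ks:
            x,y=D[i]; _,_,h,r,hb,rk=G[names[i]]
            m=(np.hypot(W[...,0]-x,W[...,1]-y)<r+12)&(W[...,2]>12)&(W[...,2]<h+14)
            q=W[m]; s=q[q[:,2]<hb+6]; t=q[q[:,2]>h+4]
            print(cam,names[i],"disc",D[i],"zmax",q[:,2].max().round(1),"cyl",fitc(s,r).x.round(1) if len(s)>5 else None,len(s),"top",t.mean(0).round(1))
E
python3 - <<'E'
from disc import *
check([0])
d=viewer.snapshot("scene"); crop(d,190,140,150,110,5,"s4")
d=viewer.snapshot("top"); crop(d,200,140,160,110,5,"t4")
E
```

```text
time: 11.27
tool_pos: [442.1, -196.5, 119.8]
tcp_rot: [179.1, 0.3, 59.9]
ft_force: [-0.2, 0.4, 0.7]
finger_gap: 52.0
top lst disc (582, -103) zmax 72.5 cyl [ 584.  -103.3] 37 top [ 583.  -103.7   68.7]
scene lst disc (582, -103) zmax 70.4 cyl [ 584.  -103.5] 182 top [ 581.1 -100.8   68.3]
```

View pics/s4.png

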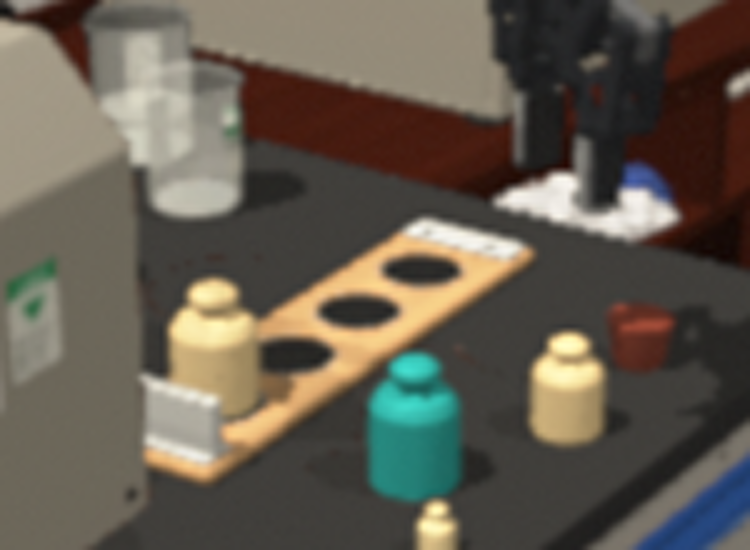

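View pics/t4.png

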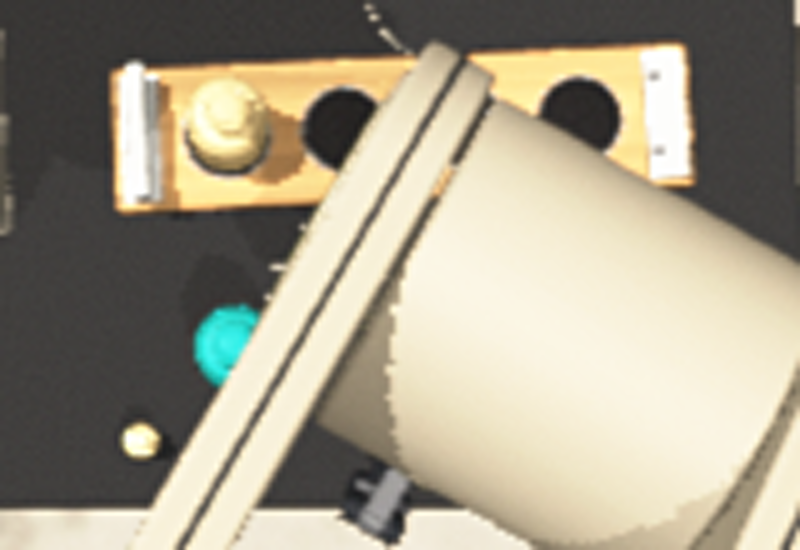

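```bash
python3 -m pendant '[-2,2,-12,0,50,-1,1,-12,0,50,0,0,-12,0,50,0,0,-6,0,50,0,0,0,0,50]'; python3 -m pendant '[0,0,0,0,50,0,0,0,0,50,0,0,0,0,50]'
```

```text
time: 11.88
tool_pos: [438.4, -191.0, 71.4]
tcp_rot: [179.3, 0.3, 60.1]
ft_force: [-0.4, -1.4, -0.6]
finger_gap: 49.6
time: 12.13
tool_pos: [437.3, -190.1, 69.8]
tcp_rot: [179.5, 0.3, 60.1]
ft_force: [0.3, -0.2, -0.1]
finger_gap: 49.9
```

```bash
python3 -m pendant '[0.5,-1.5,-10,0,50,0.5,-1,-10,0,50,0,0,-10,0,50,0,0,-10,0,50,0,0,-4,0,50,0,0,0,0,50]'; python3 -m pendant '[0,0,0,0,50]'
```

```text
time: 12.63
tool_pos: [439.2, -193.6, 22.3]
tcp_rot: [179.3, 0.3, 60.0]
ft_force: [0.6, -0.0, -0.6]
finger_gap: 49.8
time: 12.72
tool_pos: [438.7, -193.3, 21.6]
tcp_rot: [179.4, 0.3, 60.0]
ft_force: [0.1, -0.6, 0.2]
finger_gap: 50.2
```

```bash
python3 -m pendant '[0,0.3,-7,0,50,0,0,-6,0,50,0,0,0,0,50]'|grep -v cp; python3 -m pendant '[0,0,0,0,25,0,0,0,0,25,0,0,0,0,25,0,0,0,0,25,0,0,0,0,25,0,0,0,0,25]' 50
```

```text
time: 12.97
tool_pos: [439.1, -193.2, 7.9]
ft_force: [-1.2, -0.1, 0.2]
finger_gap: 50.0
time: 13.47
tool_pos: [439.1, -193.1, 8.0]
tcp_rot: [179.4, 0.3, 60.1]
ft_force: [0.1, 0.3, -1.9]
finger_gap: 32.0
```

```bash
python3 -m pendant '[0,0,8,0,25,0,0,15,0,25,0,0,18,0,25,0,0,15,0,25,10,2,8,0,25,20,4,4,0,25,28,5,4,0,25,28,5,4,0,25,28,5,4,0,25,18,4,3,0,25,8,2,0,0,25,0,0,0,0,25]';python3 -m pendant '[0,0,0,0,25,0,0,0,0,25,0,0,0,0,25]'
```

```text
time: 14.47
tool_pos: [583.7, -163.7, 101.2]
tcp_rot: [179.3, 0.3, 59.9]
ft_force: [-0.4, -0.1, -3.0]
finger_gap: 31.8
time: 14.72
tool_pos: [582.6, -163.7, 101.6]
tcp_rot: [179.4, 0.3, 60.0]
ft_force: [-0.1, -0.7, -1.2]
finger_gap: 31.9
```

```bash
python3 -m pendant '[1,-1,-12,0,25,0.5,-0.5,-14,0,25,0,0,-14,0,25,0,0,-12,0,25,0,0,-8,0,25,0,0,0,0,25]';python3 -m pendant '[0,0,0,0,25,0,0,0,0,25,0,0,0,0,25]'
```

```text
time: 15.22
tool_pos: [579.7, -166.2, 34.0]
tcp_rot: [179.6, 0.4, 59.8]
ft_force: [-0.6, 0.7, -2.8]
finger_gap: 32.1
time: 15.47
tool_pos: [578.3, -166.0, 32.3]
tcp_rot: [179.8, 0.4, 59.8]
ft_force: [0.0, 0.1, -1.9]
finger_gap: 31.8
```

```bash
python3 -m pendant '[3,0.5,-3,0,25,2,0,-3,0,25,0,0,0,0,25,0,0,0,0,25]';python3 -m pendant '[0,0,0,0,25,0,0,0,0,25]'
```

```text
time: 15.8
tool_pos: [585.9, -166.0, 28.2]
tcp_rot: [179.5, 0.4, 59.8]
ft_force: [0.1, 0.4, -2.7]
finger_gap: 32.2
time: 15.97
tool_pos: [586.4, -166.1, 28.7]
tcp_rot: [179.5, 0.3, 59.8]
ft_force: [-0.1, -0.8, -2.5]
finger_gap: 31.8
```

```bash
python3 -m pendant '[-1,0.5,-4,0,25,-0.5,0,-3,0,25,0,0,-1,0,25]';python3 -m pendant '[0,0,0,0,25]'
```

```text
time: 16.22
tool_pos: [585.3, -165.7, 20.8]
tcp_rot: [179.4, 0.3, 59.8]
ft_force: [-0.5, -0.0, -1.8]
finger_gap: 32.0
time: 16.3
tool_pos: [584.9, -165.6, 20.2]
tcp_rot: [179.4, 0.3, 59.8]
ft_force: [-0.2, -0.3, -2.4]
finger_gap: 32.3
```

```bash
python3 -m pendant '[-0.2,0,-2,0,25,0,0,-1,0,25]'|grep -v cp;python3 -m pendant '[0,0,-1,0,25]'|grep -v cp;python3 -m pendant '[0,0,-1,0,25]'|grep -v cp
```

```text
time: 16.47
tool_pos: [584.5, -165.5, 16.9]
ft_force: [0.1, 0.5, -2.4]
finger_gap: 31.9
time: 16.55
tool_pos: [584.5, -165.6, 15.8]
ft_force: [-0.0, -0.0, 12.1]
finger_gap: 31.8
time: 16.63
tool_pos: [584.6, -165.6, 15.7]
ft_force: [-9.1, 3.1, 17.7]
finger_gap: 32.1
```

```bash
python3 -m pendant '[0,0,0.3,0,36,0,0,0,0,42,0,0,0,0,48,0,0,0,0,48,0,0,6,0,48,0,0,14,0,48,0,0,18,0,48,0,0,18,0,48,0,0,18,0,48,0,0,14,0,48,0,0,5,0,48,0,0,0,0,48]'
```

```text
time: 17.63
tool_pos: [585.7, -166.1, 121.1]
tcp_rot: [179.2, 0.3, 59.8]
ft_force: [0.1, -1.2, -0.7]
finger_gap: 47.6
```

```bash
python3 -m pendant '[-12,0,0,0.05,45,-25,0,0,0.06,45,-30,0,0,0.06,45,-30,0,0,0.06,45,-28,0,0,0.06,45,-18,5,0,0.06,45,-8,10,0,0.06,45,0,15,0,0.06,45,0,20,0,0.04,45,0,20,0,0.02,45,0,10,0,0,45,0,0,0,0,45]'
python3 - <<'E'
from disc import *
check([1])
E
```

```text
time: 18.63
tool_pos: [424.8, -82.7, 116.8]
tcp_rot: [179.3, 0.1, 91.5]
ft_force: [-0.4, 0.2, 0.1]
finger_gap: 45.1
top lg disc (585, -165) zmax 58.7 cyl [ 585.6 -165.7] 27 top [ 584.8 -165.3   54.7]
scene lg disc (585, -165) zmax 57.0 cyl [ 585.6 -165.6] 123 top [ 582.6 -163.1   54.4]
```

```bash
python3 -m pendant '[2,14,0,0,45,2,24,0,0,45,2,28,0,0,45,2,28,0,0,45,2,28,-4,0,45,2,22,-6,0,45,2,14,-6,0,45,1,6,-4,0,45,0,0,0,0,45,0,0,0,0,45]';python3 -m pendant '[0,0,0,0,45,0,0,0,0,45,0,0,0,0,45]'
```

```text
time: 19.57
tool_pos: [444.5, 76.9, 97.0]
tcp_rot: [179.1, 0.5, 90.7]
ft_force: [0.1, -0.6, 0.8]
finger_gap: 45.3
time: 19.82
tool_pos: [445.0, 74.0, 97.4]
tcp_rot: [179.1, 0.6, 90.5]
ft_force: [-0.1, 0.9, -0.2]
finger_gap: 45.3
```

```bash
python3 -m pendant '[-2,8,0,0,42,-1,7,-12,0,42,0,1,-14,0,42,0,0,-12,0,42,0,0,-4,0,42,0,0,0,0,42]';python3 -m pendant '[0,0,0,0,42,0,0,0,0,42,0,0,0,0,42]'
```

```text
time: 20.32
tool_pos: [443.6, 90.0, 56.8]
tcp_rot: [178.8, 0.5, 90.2]
ft_force: [-0.4, -0.3, 0.8]
finger_gap: 41.8
time: 20.57
tool_pos: [444.0, 90.1, 58.1]
tcp_rot: [178.8, 0.5, 90.2]
ft_force: [0.2, 0.2, -0.7]
finger_gap: 42.0
```

```bash
python3 -m pendant '[-1.5,0,-9,0,42,-1,0,-10,0,42,0,0,-10,0,42,0,0,-7,0,42,0,0,0,0,42]';python3 -m pendant '[0,0,0,0,42,0,0,0,0,42]'
```

```text
time: 20.98
tool_pos: [442.6, 90.1, 20.3]
tcp_rot: [178.6, 0.5, 90.1]
ft_force: [-0.5, -0.3, 0.3]
finger_gap: 42.2
time: 21.15
tool_pos: [441.3, 89.9, 18.8]
tcp_rot: [178.7, 0.5, 90.1]
ft_force: [0.3, -0.7, -0.3]
finger_gap: 42.0
```

```bash
python3 -m pendant '[0,0,-7,0,42,0,0,-5,0,42,0,0,0,0,42]'|grep -v cp; python3 -m pendant '[0,0,0,0,18,0,0,0,0,18,0,0,0,0,18,0,0,0,0,18,0,0,0,0,18,0,0,0,0,18]' 45;python3 -m pendant '[0,0,0,0,18]'
```

```text
time: 21.4
tool_pos: [442.0, 90.0, 6.3]
ft_force: [0.4, -0.1, -0.0]
finger_gap: 42.2
time: 21.9
tool_pos: [442.2, 90.0, 6.4]
tcp_rot: [178.6, 0.5, 90.1]
ft_force: [-0.5, -0.5, -0.3]
finger_gap: 24.5
time: 21.98
tool_pos: [442.2, 90.0, 6.4]
tcp_rot: [178.6, 0.5, 90.1]
ft_force: [0.4, 0.2, -1.4]
finger_gap: 24.3
```

```bash
python3 -m pendant '[0,0,8,0,18,0,0,15,0,18,0,0,20,0,18,0,0,20,0,18,0,-8,15,0,18,0,-18,8,-0.02,18,0,-28,2,-0.05,18,0,-30,0,-0.05,18,0,-30,0,-0.05,18,0,-30,0,-0.05,18,0,-30,0,-0.05,18,0,-30,0,-0.05,18]'
```

```text
time: 22.98
tool_pos: [441.1, -117.3, 106.8]
tcp_rot: [178.3, 0.4, 71.7]
ft_force: [1.0, -0.7, -1.0]
finger_gap: 24.3
```

```bash
python3 -m pendant '[5,-30,0,-0.05,18,15,-20,0,-0.05,18,25,-14,0,-0.05,18,28,-14,0,-0.04,18,28,-14,0,0,18,22,-8,0,0,18,10,-4,0,0,18,3,-2,0,0,18,0,0,0,0,18,0,0,0,0,18,0,0,0,0,18]'
```

```text
time: 23.9
tool_pos: [580.1, -237.0, 112.4]
tcp_rot: [178.1, 0.5, 59.4]
ft_force: [0.9, 0.2, -0.8]
finger_gap: 24.3
```

```bash
python3 -m pendant '[4,6,-8,0,18,3,4,-12,0,18,0,0,-14,0,18,0,0,-14,0,18,0,0,-10,0,18,0,0,-4,0,18,0,0,0,0,18]';python3 -m pendant '[0,0,0,0,18,0,0,0,0,18,0,0,0,0,18]'
```

```text
time: 24.48
tool_pos: [584.5, -221.3, 44.3]
tcp_rot: [178.2, 0.5, 59.5]
ft_force: [0.9, 0.1, 0.2]
finger_gap: 24.8
time: 24.73
tool_pos: [584.2, -220.7, 44.1]
tcp_rot: [178.3, 0.5, 59.6]
ft_force: [0.7, 0.4, -0.6]
finger_gap: 24.5
```

```bash
python3 -m pendant '[2,-3,-7,0,18,1,-2,-7,0,18,0,0,-5,0,18,0,0,-2,0,18,0,0,0,0,18]';python3 -m pendant '[0,0,0,0,18,0,0,0,0,18]'
```

```text
time: 25.15
tool_pos: [589.4, -227.6, 23.5]
tcp_rot: [178.0, 0.5, 59.5]
ft_force: [0.4, 0.1, -1.5]
finger_gap: 24.5
time: 25.32
tool_pos: [589.0, -227.5, 22.9]
tcp_rot: [178.1, 0.5, 59.5]
ft_force: [0.5, 0.2, -1.4]
finger_gap: 24.0
```

```bash
python3 -m pendant '[-0.5,0.5,-4,0,18,0,0,-2,0,18,0,0,-0.5,0,18]'|grep -v cp;python3 -m pendant '[0,0,-1,0,18]'|grep -v cp;python3 -m pendant '[0,0,-1,0,18]'|grep -v cp
```

```text
time: 25.57
tool_pos: [588.9, -227.1, 16.5]
ft_force: [0.3, -0.1, -0.8]
finger_gap: 24.6
time: 25.65
tool_pos: [588.9, -227.1, 15.5]
ft_force: [0.2, 0.1, -0.8]
finger_gap: 24.6
time: 25.73
tool_pos: [588.9, -227.0, 14.4]
ft_force: [-0.1, 0.1, -1.4]
finger_gap: 24.3
```

```bash
python3 -m pendant '[-0.3,0,-1,0,18]'|grep -v cp;python3 -m pendant '[0,0,-0.5,0,18]'|grep -v cp
```

```text
time: 25.82
tool_pos: [589.0, -227.1, 14.2]
ft_force: [-4.4, 3.1, 12.6]
finger_gap: 24.4
time: 25.9
tool_pos: [589.3, -227.1, 14.3]
ft_force: [-0.5, -0.4, -0.0]
finger_gap: 24.7
```

```bash
python3 -m pendant '[0,0,0.3,0,28,0,0,0,0,34,0,0,0,0,38,0,0,0,0,38,0,0,6,0,38,0,0,14,0,38,0,0,18,0,38,0,0,18,0,38,0,0,18,0,38,0,0,14,0,38,0,0,5,0,38,0,0,0,0,38]'
```

```text
time: 26.9
tool_pos: [589.5, -227.3, 118.7]
tcp_rot: [177.8, 0.4, 59.5]
ft_force: [0.4, -0.3, -0.5]
finger_gap: 37.7
```

```bash
python3 -m pendant '[-10,6,0,0.05,35,-20,16,0,0.06,35,-24,22,0,0.06,35,-24,24,0,0.06,35,-24,24,0,0.06,35,-24,24,0,0.06,35,-20,22,0,0.06,35,-12,14,0,0.06,35,-4,6,0,0.04,35,0,0,0,0.02,35,0,0,0,0,35,0,0,0,0,35]'
python3 - <<'E'
from disc import *
check([2])
W=cloud(viewer.snapshot("scene"))
q=W[(np.hypot(W[...,0]-422,W[...,1]+60)<20)&(W[...,2]>3)&(W[...,2]<30)]
s=q[q[:,2]<13.5];print(len(s),fitc(s,8).x)
E
```

```text
time: 27.9
tool_pos: [417.6, -63.9, 114.3]
tcp_rot: [177.8, 0.3, 91.2]
ft_force: [-0.7, -1.0, 0.0]
finger_gap: 35.0
top med disc (588.5, -226.5) zmax 47.2 cyl [ 590.7 -227. ] 68 top [ 589.3 -226.7   43.7]
scene med disc (588.5, -226.5) zmax 45.9 cyl [ 590.5 -226.9] 94 top [ 587.2 -222.5   43.3]
36 [422.15164247 -59.10024711]
```

```bash
python3 -m pendant '[2,2,-12,0,35,2,2,-14,0,35,0,0,-14,0,35,0,0,-14,0,35,0,0,-10,0,35,0,0,-3,0,35,0,0,0,0,35]';python3 -m pendant '[0,0,0,0,35,0,0,0,0,35,0,0,0,0,35]'
```

```text
time: 28.63
tool_pos: [425.6, -63.7, 46.1]
tcp_rot: [177.7, 0.4, 90.7]
ft_force: [-0.8, -0.4, -0.5]
finger_gap: 34.9
time: 28.88
tool_pos: [426.4, -64.2, 47.2]
tcp_rot: [177.6, 0.4, 90.7]
ft_force: [0.6, -0.0, -0.2]
finger_gap: 34.8
```

```bash
python3 -m pendant '[-2,2,-6,0,32,-2,2,-6,0,32,0,0,-5,0,32,0,0,-3,0,32,0,0,0,0,32]';python3 -m pendant '[0,0,0,0,32,0,0,0,0,32]'
```

```text
time: 29.3
tool_pos: [423.6, -60.1, 27.3]
tcp_rot: [177.4, 0.5, 90.7]
ft_force: [0.2, 0.8, 0.4]
finger_gap: 32.3
time: 29.47
tool_pos: [423.1, -59.9, 26.7]
tcp_rot: [177.5, 0.4, 90.7]
ft_force: [0.1, -0.2, 0.1]
finger_gap: 32.0
```

```bash
python3 -m pendant '[0,0.3,-7,0,30,0,0,-7,0,30,0,0,-4,0,30,0,0,-2,0,30,0,0,0,0,30]';python3 -m pendant '[0,0,0,0,30]'
python3 - <<'E'
from h import *
d=viewer.snapshot("wrist"); crop(d,130,150,250,180,3,"w5")
E
```

```text
time: 29.88
tool_pos: [423.3, -59.7, 4.7]
tcp_rot: [177.4, 0.5, 90.7]
ft_force: [0.8, 0.6, 0.4]
finger_gap: 30.3
time: 29.97
tool_pos: [423.0, -59.6, 4.4]
tcp_rot: [177.5, 0.4, 90.7]
ft_force: [-0.0, -0.2, 0.4]
finger_gap: 30.0
```

View pics/w5.png

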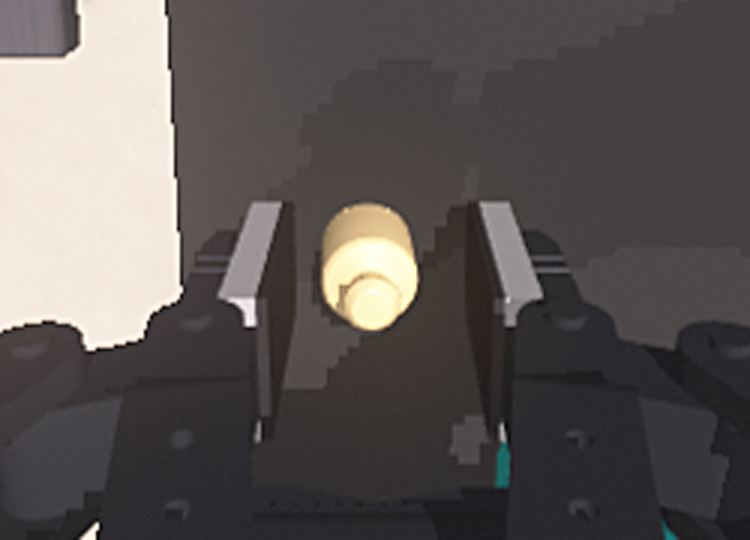

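Small weight is centred between the pads. Next I'll go 2 mm lower and grip.

```bash
python3 -m pendant '[0,0,-1.5,0,30]'|grep -v cp; python3 -m pendant '[0,0,0,0,10,0,0,0,0,10,0,0,0,0,10,0,0,0,0,10,0,0,0,0,10,0,0,0,0,10]' 25;python3 -m pendant '[0,0,0,0,10]'
```

```text
time: 30.1
tool_pos: [423.3, -59.7, 3.2]
ft_force: [0.1, 0.1, 0.8]
finger_gap: 29.7
time: 30.6
tool_pos: [423.8, -59.9, 3.7]
tcp_rot: [177.4, 0.5, 90.7]
ft_force: [0.0, -0.2, -0.3]
finger_gap: 14.2
time: 30.68
tool_pos: [423.8, -59.9, 3.7]
tcp_rot: [177.4, 0.5, 90.7]
ft_force: [-0.3, 0.3, -0.3]
finger_gap: 14.3
```

```bash
python3 -m pendant '[0,0,6,0,10,0,0,14,0,10,0,0,20,0,10,0,0,20,0,10,0,0,18,0,10,0,0,10,0,10,5,-8,4,0,10,10,-16,0,0,10,16,-22,0,0,10,18,-26,0,0,10,20,-27,0,0,10,20,-27,0,0,10]'
```

```text
time: 31.68
tool_pos: [512.9, -188.5, 101.7]
tcp_rot: [177.4, 0.4, 91.1]
ft_force: [0.3, 1.7, 0.3]
finger_gap: 14.6
```

```bash
python3 -m pendant '[20,-27,0,0,10,18,-26,0,0,10,15,-20,0,0,10,8,-12,0,0,10,3,-4,0,0,10,0,0,0,0,10,0,0,0,0,10,0,0,0,0,10]'
```

```text
time: 32.35
tool_pos: [580.4, -291.9, 96.1]
tcp_rot: [177.6, 0.4, 90.8]
ft_force: [-0.4, -0.1, -1.0]
finger_gap: 14.5
```

```bash
python3 -m pendant '[4,1,-8,0,10,4,1,-12,0,10,0,0,-14,0,10,0,0,-14,0,10,0,0,-6,0,10,0,0,0,0,10,0,0,0,0,10]';python3 -m pendant '[0,0,0,0,10,0,0,0,0,10]'
```

```text
time: 32.93
tool_pos: [586.8, -283.8, 34.7]
tcp_rot: [177.7, 0.3, 91.1]
ft_force: [-0.2, -0.1, -0.7]
finger_gap: 14.0
time: 33.1
tool_pos: [586.5, -283.3, 34.4]
tcp_rot: [177.8, 0.3, 91.1]
ft_force: [0.5, 0.3, 0.1]
finger_gap: 14.7
```

```bash
python3 -m pendant '[2,-3,-5,0,10,1,-2,-5,0,10,0,0,-3,0,10,0,0,0,0,10]';python3 -m pendant '[0,0,0,0,10,0,0,0,0,10]'
```

```text
time: 33.43
tool_pos: [591.5, -290.1, 22.8]
tcp_rot: [177.6, 0.4, 91.1]
ft_force: [-0.2, -0.7, -0.7]
finger_gap: 14.7
time: 33.6
tool_pos: [591.5, -290.3, 22.6]
tcp_rot: [177.6, 0.4, 91.1]
ft_force: [-0.3, 0.5, -0.4]
finger_gap: 14.4
```

```bash
python3 -m pendant '[-0.8,1,-4,0,10,0,0.2,-4,0,10,0,0,-1,0,10]'|grep -v cp;python3 -m pendant '[0,0,-1,0,10]'|grep -v cp;python3 -m pendant '[0,0,-1,0,10]'|grep -v cp
```

```text
time: 33.85
tool_pos: [591.1, -289.3, 13.7]
ft_force: [-0.4, -0.3, 0.2]
finger_gap: 14.5
time: 33.93
tool_pos: [590.9, -289.2, 12.3]
ft_force: [0.4, -0.6, 0.2]
finger_gap: 14.6
time: 34.02
tool_pos: [590.9, -289.1, 11.2]
ft_force: [-1.8, 1.3, 10.1]
finger_gap: 14.3
```

```bash
python3 -m pendant '[0,0,0.2,0,18,0,0,0,0,24,0,0,0,0,30,0,0,0,0,32,0,0,4,0,32,0,0,12,0,32,0,0,18,0,32,0,0,18,0,32,0,0,18,0,32,0,0,18,0,32,0,0,10,0,32,0,0,0,0,32]'
```

```text
time: 35.02
tool_pos: [590.1, -288.6, 118.6]
tcp_rot: [177.5, 0.4, 91.1]
ft_force: [-0.5, 0.0, 0.9]
finger_gap: 32.1
```

```bash
python3 -m pendant '[-15,0,5,0,40,-25,0,5,0,40,-30,0,5,0,40,-30,-5,5,0,40,-30,-10,5,0,40,-30,-20,5,0,40,-15,-20,5,0,40,-5,-10,0,0,40,0,0,0,0,40]'
python3 - <<'E'
from disc import *
check([0,1,2,3])
for n in("top","scene","wrist"):
    d=viewer.snapshot(n); cv2.imwrite(f"pics/{n}9.png",d["frame"])
    if n=="scene":crop(d,190,140,150,110,5,"s9")
    if n=="top":crop(d,215,140,130,60,6,"t9")
E
```

```text
time: 35.77
tool_pos: [403.0, -352.4, 152.8]
tcp_rot: [177.5, 0.4, 91.3]
ft_force: [0.6, 0.3, -0.9]
finger_gap: 40.0
top lst disc (582, -103) zmax 71.9 cyl [ 584.  -103.2] 36 top [ 583.1 -104.1   68.5]
top lg disc (585, -165) zmax 58.2 cyl [ 585.5 -165.5] 25 top [ 585.  -165.8   54.7]
top med disc (588.5, -226.5) zmax 46.9 cyl [ 590.2 -227.1] 69 top [ 589.5 -227.    43.4]
top sm disc (591.5, -289) zmax 33.0 cyl [ 591.8 -288.8] 9 top [ 591.7 -288.2   31.8]
scene lst disc (582, -103) zmax 72.2 cyl [ 584.1 -103.7] 182 top [ 581.4 -100.8   68.5]
scene lg disc (585, -165) zmax 56.9 cyl [ 585.4 -165.6] 122 top [ 582.5 -162.3   54.3]
scene med disc (588.5, -226.5) zmax 45.1 cyl [ 590. -227.] 92 top [ 588.1 -223.7   42.6]
scene sm disc (591.5, -289) zmax 31.0 cyl [ 592.1 -288.5] 18 top [ 593.  -289.4   29.9]
```

View pics/s9.png

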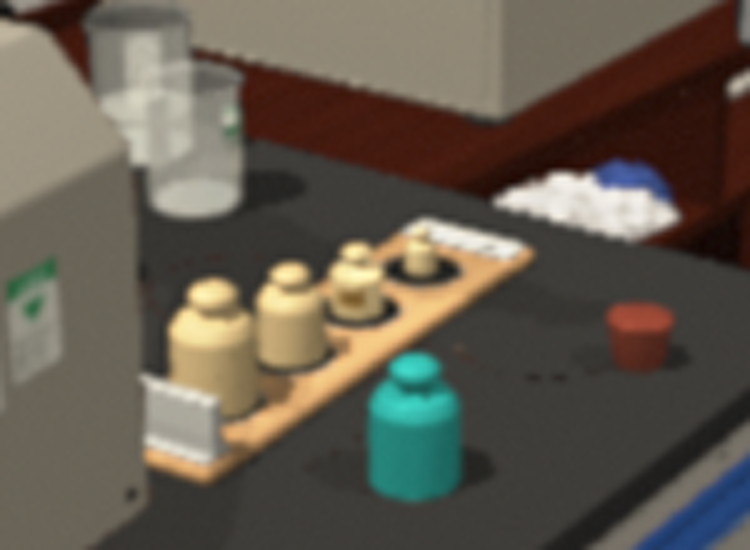

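View pics/t9.png

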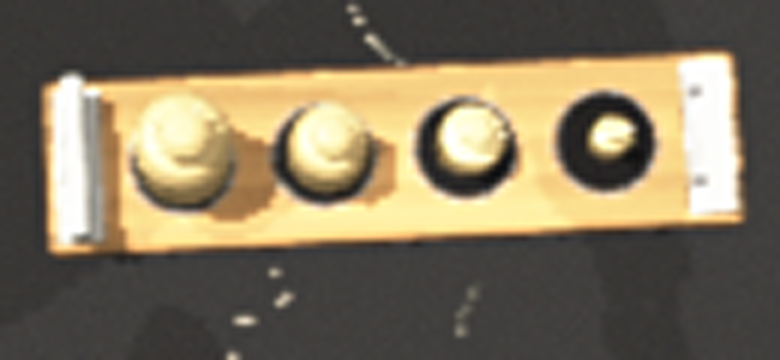

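View pics/wrist9.png

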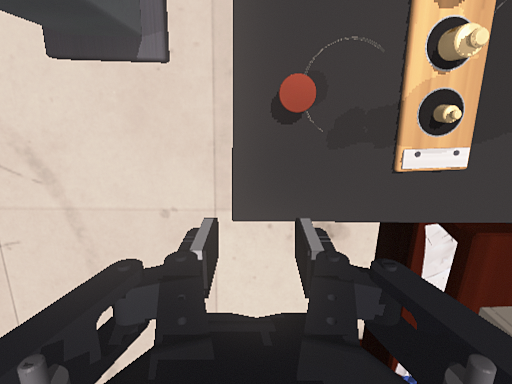

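```bash
python3 -m pendant '[0,0,0,0,40,0,0,0,0,40,0,0,0,0,40,0,0,0,0,40,0,0,0,0,40,0,0,0,0,40]'; python3 -c "
from bench import job
print(job.hand_in())"
```

```text
time: 36.52
tool_pos: [407.8, -346.5, 151.1]
tcp_rot: [177.5, 0.2, 91.9]
ft_force: [0.6, -0.3, -0.1]
finger_gap: 39.9
the job is handed in; nothing more can be done
None
```

All four brass weights are back on the stand, largest at the end stop and then in order of size to the smallest at the far end. I handed the job in at about 36.5 s. The turquoise look-alike and the red cap were left alone.

- **Placement:** In the last top and scene views, every weight stands upright on its disc, with top heights matching its size. Measured distances from the disc centres are:

| Weight | Off centre |
|---|---|
| Largest | about 2 mm |
| Large | about 0.7 mm |
| Medium | about 1.8 mm |
| Small | about 0.5 mm |

- **Accuracy:** I did not nudge the largest or the medium closer, because their offsets are within the 2 mm calibration accuracy.
- **Check that disagreed:** The scene camera's knob-top averages sit 2–4 mm off its body fits, except for the small weight (about 1 mm). They are biased toward the side facing the camera, so I relied on the body fits, which agreed between the two cameras to within about 0.5 mm.
- **Robot:** The arm's tilt drifted by up to about 2.5° during the moves. It finished clear of everything with no force on the wrist. The largest force I read was about 22 N, when setting the largest and the large weight down.

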